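Set out the mixing rig's parts for the next changeover

ROBOT

A 7-joint arm with a two-finger parallel gripper is mounted at the origin on the work surface. World frame = base frame: x ahead of the robot, y to its left, z up, the work surface at z = 0. Lengths are in m, angles in rad, forces in N, time in s.
With the tool pointing down it reaches from about 0.4 to 0.85 m from the base axis. Payload 10.4 kg.
Tool frame: the origin (TCP) lies at the very end of the fingers, on their centre line; the grasp point (between the pads) lies manip.hold_point_z behind it (manip.hold_point_z is the distance from the TCP to the grasp point, in m); z points along the fingers, y is the direction in which the jaws open and shut (so a half turn about z gives the same grasp; the last joint's range is limited). The gripper opens to 85 mm and grips with 20 to 120 N. Pads are 22 mm wide; open, the fingers measure 114 mm over their backs; the gripper's body (76 mm by 85 mm) begins 54 mm behind the grasp point. The pads swing forward as they close: fully open they stand 13 mm farther back than shut.
Start: joints at [-1.185, 0.332, -0.065, 1.46, 0.022, 1.35, -0.088], TCP at [0.248, 0.574, 0.208] pointing down, gripper open.
Joint ranges: [-2.6, 2.6], [-0.5, 2.12], [-1.47, 1.34], [0.16, 2.42], [-1.27, 4.41], [0.06, 2.06], [-2.6, 2.6]. Speed limits (rad/s): [2.22, 2.22, 2.79, 2.79, 3.14, 3.14, 3.14].

INTERFACE

Orientations are given as a unit quaternion [x, y, z, w].
In Python, from workcell import manip gives the robot as it stands.
- The arm moves only by the tool jog_arm, never from a script. Its arguments are lists of equal length, an entry for each row: "translation": the shift along the world's x, y, z in mm, a list of three; "turn": the turn about the world's z in degrees. In form: {"translation": [[x, y, z], ...], "turn": [turn, ...]}. A call has 1 to 12 rows; each row is the pose to reach, as a shift and turn from the pose measured when the call began; what a row does not reach only later rows make up. A row lasts 1/12 s, in which the tool goes at most 41.7 mm and 7.16 degrees, less where a joint would pass 70% of its speed; a pose out of reach is approached as far as the arm can. A call with a gripper value outside its range is refused whole. "grip" is the finger opening in mm, from 0 to 85.4, set as the call begins (left out, the last holds). The fingers move at their own pace and stop on an object; "grip_force" is the grip in N (left out, the last holds). Time passes only in rows, so rows that repeat a pose let the fingers close. It gives the time, the measured TCP pose, the force and the opening at its end, in the units of the state.
- manip.get_obs(): the state, without advancing time (a new reading comes with each control period).
- manip.camera(name): name is "side" or "top" or "wrist"; returns a dict with "frame" (420x560x3 uint8, red, green, blue), "mtx" (3x3 intrinsics, pixels), "pose" (4x4, takes a point from camera to world coordinates). Camera axes: x right, y down, z forward; pixel columns grow to the right and rows downward; lengths in m; the calibration is good to about 2 mm. A picture is of the moment at which its call begins. There is no depth.
- manip.hand_in(): hands the job in, once; it reports no verdict.
Trained networks look in a picture, given as the dict that the camera call returned (one of the last four; its "shot" number tells which), for a name from the list of things; names that differ only in an ending like _2 or _b are one class to them, and where a whole thing is asked for, a point or a joint stands for the part that bears it (a point fixed in the world has none). Each returns a list of dicts, best first, with "confidence" (0 to 1); they miss things now and then, are a little off and sometimes report something else, mostly with a low value. They report only what shows in the picture. A call takes as long as a camera call. They do not tell look-alikes from the thing itself.
- manip.outline_of(picture, label): "mask" (420x560 bool, what is visible of it) and "extent" ([left, top, right, bottom] in pixels, round what is visible of it).
- manip.pinpoint(picture, label): "at" ([column, row] in pixels: a listed point, or the origin of a listed thing).
The state is a dict: "clock": time; "joint_pos": joint angles; "joint_velocities": joint speeds; "tau": joint torques, N m; "position": TCP position; "ee_rot": TCP orientation; "ft_force": force on the tool from outside, world axes, zero at the start; "torque": the same for the moment, N m; "grip_width": opening from 0.0 (shut) to 1.0 (fully open).
Only numpy, scipy, OpenCV 4.12 (cv2) and the standard library are available. Lean on these libraries where they do the work, as an engineer would, in place of code of your own. Each camera call takes 0.05 s, during which the arm holds its last target. There are 200 camera calls.

TASK

Set out the parts for the mixing rig's next changeover: stand the open steel cup in the middle of the round black pad and close it with its knobbed lid, and set the aluminium bearing block in the middle of the rectangular dark steel plate, its long sides parallel to the plate's long sides, with the steel flange standing hub up in the middle of its top. Stand the white bottle on the bench exactly half-way between the pad and the plate, in line with their centres. Leave everything upright and at rest.

Things in the scene. Friction and masses are not known exactly. Their poses are not given: they have to be found in the camera images.
- round_pad: Round black rubber pad fixed to the bench, 90 mm across, 5 mm thick. Origin: centre of its underside, on the bench. Its centre is always 260 mm from the plate's; either may be the left one.
- rule: Plain flat steel bar fixed to the bench just beyond pad and plate (seen from the robot), 300 mm along its y, 20 mm along its x, 3 mm thick. Nothing goes on it. Origin: centre of its underside. Pad and plate lie at x = -90 mm, y = +130 or -130 mm in its frame, so it runs parallel to the line through their centres.
- plate: Rectangular dark steel plate fixed to the bench, 100 mm (its x) by 80 mm (its y), 5 mm thick, a small bright screw head in each corner. Origin: centre of its underside, on the bench.
- cup_c (a point): Straight-sided open steel cup, 56 mm outside diameter, 60 mm tall, wall 3 mm, 0.18 kg, loose on the bench mouth up; can be gripped across its outside. The given point is its centre, half-way up; z is its axis, upright.
- lid_c (a point): Cup lid, 36 mm tall, 0.1 kg: steel disc 64 mm across, 6 mm thick; grip it by the black knob on top, 20 mm across, from 6 mm below to 18 mm above the given point; tapered black plug below (42 to 36 mm across, 6 mm tall) for the cup's 50 mm mouth; starts on its plug. Seated (disc on the rim), its point is 42 mm above the cup's point. Point: its centre, half-way up; z upright.
- block_c (a point): Bearing block: plain aluminium block 60 mm (its x) by 44 mm (its y) by 45 mm tall with dark bore faces on its top and two sides, 0.32 kg; best gripped across the 44 mm. The given point is its centre, half-way up; z is its axis, upright.
- flange_c (a point): Steel flange: disc 42 mm across, 10 mm thick, with a hub 26 mm across and 24 mm tall on top, 34 mm tall in all, 0.2 kg, dark bore in the hub's top; starts hub up. Grip it by the hub, from 7 mm below to 17 mm above the given point. Flat underside. Point: its centre, half-way up; z upright.
- bottle_c (a point): Small closed white plastic bottle, 40 mm across up to 50 mm height, then a shoulder and a 28 mm wide black cap, 70 mm tall in all, 0.06 kg; to be gripped by its body. The given point is its centre, half-way up; z is its axis, upright.
Things that resemble listed ones, but are neither listed nor needed, are in the scene too. Leave any orange look-alike of the part that bears flange_c alone. What is shaped like the part that bears bottle_c but orange is not meant.

How it is judged:
At the end, for the whole second after the job is handed in: All upright, at rest: cup within 12 mm of the pad's centre; lid seated, within 8 mm of the cup's axis; block within 12 mm of the plate's centre and 0.17 rad of parallel; flange hub up on the block, 10 mm of its middle; bottle on the bench within 13 mm (each way) of the mid-point (horizontal distance between cup_c and round_pad below 0.012 m and height (world z) of cup_c between 0.03 and 0.04 m and angle between each of cup_c, lid_c, block_c, flange_c, bottle_c's own z axis and vertical below 0.08 rad and horizontal distance between lid_c and cup_c below 0.008 m and z of lid_c in the frame of cup_c between 0.038 and 0.046 m and horizontal distance between block_c and plate below 0.012 m and height (world z) of block_c between 0.0225 and 0.0325 m and angle between the x axis of block_c and the x axis of plate, either way round below 0.17 rad and horizontal distance between flange_c and block_c below 0.01 m and height (world z) of flange_c between 0.062 and 0.072 m and x of bottle_c in the frame of rule between -0.103 and -0.077 m and y of bottle_c in the frame of rule between -0.013 and 0.013 m and height (world z) of bottle_c between 0.03 and 0.04 m and linear speed of each of cup, lid, block, flange, bottle below 0.02 m/s and angular speed of each of cup, lid, block, flange, bottle below 0.2 rad/s); the robot touches nothing.
It also fails if it takes over 120 s, if anything falls off the work surface, if the arm or the gripper's body presses on something with over 40 N, if the wrist force passes 120 N, or if a joint passes its speed limit or range.

## Working session

There is one attempt and no reset: what is moved stays moved. The work goes in short steps, Python scripts to look and compute and a tool call to move; the robot and the scene stay as the last step left them, time stands still between calls to the robot, and variables do not carry over. Pictures are saved under pics/ and viewed, about 12 in all and at most 16, crops included, and the job is handed in when it is done.

Besides the shell and the picture viewer there is one more tool, called after "Emit:" as name(argument=value, ...), one argument or row to a line, values as JSON. jog_arm: Moves the arm, as the interface text tells. Its arguments: {"type":"object","properties":{"translation":{"type":"array"},"turn":{"type":"array"},"grip":{"type":"number"},"grip_force":{"type":"number"}},"required":["translation","turn"]}

```bash
mkdir -p pics; ls
cat > h.py <<'E'
import numpy as np, cv2
from workcell import manip
def shot(n,save=None):
    p=manip.camera(n)
    if save: cv2.imwrite(f'pics/{save}.png',cv2.cvtColor(p['frame'],cv2.COLOR_RGB2BGR))
    return p
def ray(p,uv):
    K=np.array(p['mtx']);T=np.array(p['pose'])
    d=T[:3,:3]@np.linalg.inv(K)@np.array([uv[0],uv[1],1.]);return T[:3,3],d/np.linalg.norm(d)
def atz(p,uv,z):
    o,d=ray(p,uv);return o+d*(z-o[2])/d[2]
def proj(p,X):
    T=np.array(p['pose']);c=T[:3,:3].T@(np.array(X)-T[:3,3]);u=np.array(p['mtx'])@c;return u[:2]/u[2]
def tri(rs):
    A=np.zeros((3,3));b=np.zeros(3)
    for o,d in rs:
        M=np.eye(3)-np.outer(d,d);A+=M;b+=M@o
    return np.linalg.solve(A,b)
N=['round_pad','rule','plate','cup_c','lid_c','block_c','flange_c','bottle_c']
Z=dict(round_pad=0,rule=0,plate=0,cup_c=.03,lid_c=.018,block_c=.0225,flange_c=.017,bottle_c=.035)
E
python3 - <<'E'
from h import *
np.set_printoptions(precision=3,suppress=True)
o=manip.get_obs();print(manip.hold_point_z,o['position'],o['ee_rot'],o['clock'],o['ft_force'])
for c in ['top','side']:
    p=shot(c,c+'0');print(c,np.array(p['pose'])[:3,3],np.array(p['mtx'])[0,0])
    for n in N:
        for r in manip.pinpoint(p,n):print(n,np.round(r['at']),round(r['confidence'],2),atz(p,r['at'],Z[n]))
E
```

```text
pics
0.0187 [0.248 0.573 0.207] [ 0.203  0.979 -0.001 -0.   ] 0.0 [-0.26   0.092  0.136]
top [ 0.332 -0.011  0.853] 422.0745415945759
round_pad [207. 161.] 0.72 [0.629 0.16  0.   ]
rule [382. 273.] 0.65 [ 0.407 -0.209  0.   ]
plate [320. 162.] 0.77 [ 0.636 -0.081  0.   ]
cup_c [384. 274.] 0.65 [ 0.402 -0.205  0.03 ]
lid_c [111. 222.] 0.57 [0.485 0.34  0.018]
block_c [450. 224.] 0.91 [ 0.507 -0.34   0.022]
flange_c [170. 305.] 0.95 [0.326 0.205 0.017]
flange_c [180. 263.] 0.64 [0.408 0.193 0.017]
bottle_c [266. 219.] 0.83 [0.5   0.027 0.035]
bottle_c [290. 256.] 0.75 [ 0.429 -0.023  0.035]
side [ 0.318 -0.639  0.758] 396.6896044882608
round_pad [293. 180.] 0.88 [0.632 0.176 0.   ]
round_pad [241. 238.] 0.61 [0.437 0.001 0.   ]
rule [344. 205.] 0.6 [0.731 0.036 0.   ]
plate [333. 247.] 0.62 [ 0.647 -0.091  0.   ]
cup_c [250. 305.] 0.75 [ 0.407 -0.207  0.03 ]
cup_c [292. 179.] 0.64 [0.617 0.145 0.03 ]
lid_c [233. 148.] 0.68 [0.496 0.35  0.018]
block_c [321. 348.] 0.74 [ 0.515 -0.333  0.022]
flange_c [215. 182.] 0.61 [0.411 0.207 0.017]
flange_c [185. 187.] 0.46 [0.33  0.211 0.017]
bottle_c [241. 236.] 0.71 [ 0.432 -0.023  0.035]
```

View pics/top0.png

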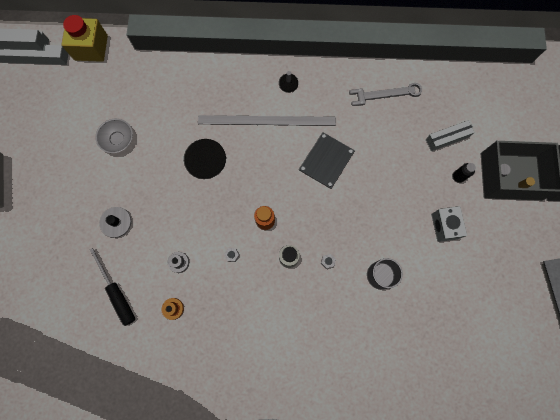

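View pics/side0.png

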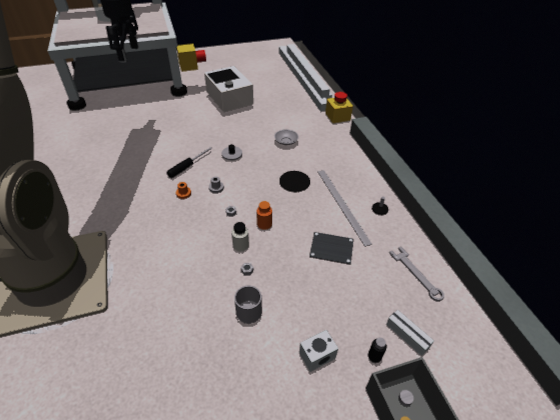

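Top view candidates. 
- Flange: silver (178,262), or the orange look-alike (172,308). I choose the silver one.
- Bottle: white with a black cap (290,256). The orange (264,217) and black (463,172) ones are not meant.
- Cup: (384,274), not the bowl (115,137).
- Lid: (115,222), not the black knob (289,82).
- Block: (450,223).
- Pad (205,158), rule (267,121), plate (327,160).

Next I measure with masks.

```bash
cat >> h.py <<'E'
def masks(p,n):
    out=[]
    for r in manip.outline_of(p,n):
        m=r['mask'].astype(np.uint8);c,_=cv2.findContours(m,0,1)
        if not c: continue
        c=max(c,key=cv2.contourArea);out.append((c,r['confidence']))
    return out
def ground(p,c,z):
    return np.array([atz(p,q,z)[:2] for q in c.reshape(-1,2).astype(float)],np.float32)
def rect(pts):
    (c,wh,a)=cv2.minAreaRect((pts*1000).astype(np.float32))
    b=cv2.boxPoints((c,wh,a));e=b[1]-b[0];f=b[2]-b[1]
    l=e if np.hypot(*e)>np.hypot(*f) else f
    return np.round(c,1),np.round(wh,1),round(float(np.degrees(np.arctan2(l[1],l[0]))),1)
E
python3 - <<'E'
from h import *
np.set_printoptions(precision=1,suppress=True)
for c in ['top','side']:
    p=shot(c)
    for n in N:
        zz={'round_pad':.005,'rule':.003,'plate':.005,'cup_c':.06,'lid_c':.012,'block_c':.045,'flange_c':.01,'bottle_c':.035}[n]
        for m,cf in masks(p,n):
            print(c,n,round(cf,2),cv2.boundingRect(m),*rect(ground(p,m,zz)))
E
python3 -c "
import cv2;a=cv2.imread('pics/top0.png');b=cv2.imread('pics/side0.png')
x=cv2.resize(a[195:330,80:480],(800,270),interpolation=2);y=cv2.resize(b[120:380,160:360],(415,540),interpolation=2)[:330]
cv2.imwrite('pics/crop0.png',x)"
```

```text
top round_pad 0.73 (184, 139, 42, 41) [632.  165.8] [90.  87.5] 4.0
top rule 0.95 (198, 115, 138, 11) [726.7  38.7] [ 21.5 298.7] -88.6
top plate 0.71 (299, 133, 55, 55) [639.7 -92.8] [ 79.8 100.7] -29.9
top cup_c 0.66 (367, 258, 36, 32) [ 399.9 -198.5] [52.7 67.1] -65.0
top lid_c 0.74 (99, 207, 32, 31) [486.9 335.5] [64.  61.2] 50.2
top block_c 0.86 (432, 206, 35, 36) [ 503.4 -328.9] [65.1 61.3] 8.8
top flange_c 0.94 (162, 298, 21, 22) [320.7 202.8] [37.8 38.5] -41.6
top flange_c 0.85 (168, 252, 21, 21) [411.1 199.7] [39.8 40.4] -87.7
top bottle_c 0.85 (254, 206, 21, 24) [503.3  31.5] [46.6 39.7] 2.5
top bottle_c 0.76 (280, 245, 20, 23) [429.1 -21.7] [42.7 36.9] 2.3
side round_pad 0.65 (279, 170, 31, 22) [632.8 166.7] [91.7 86.9] 73.8
side rule 0.81 (317, 170, 54, 77) [724.7  38.4] [ 24.7 303.1] -88.7
side rule 0.59 (280, 171, 30, 21) [634.4 166.2] [87.3 84.7] 73.8
side plate 0.71 (309, 233, 44, 32) [638.7 -94.6] [ 83.  103.8] -31.6
side cup_c 0.92 (234, 286, 28, 38) [ 398.7 -220.5] [84.9 54.1] 77.1
side lid_c 0.79 (222, 146, 19, 14) [486.8 334.2] [60.5 59.6] 41.2
side block_c 0.98 (300, 331, 38, 39) [ 503.3 -344.1] [69.7 56.8] 8.9
side block_c 0.24 (316, 170, 55, 76) [703.6   3.1] [ 24.  288.4] -87.9
side flange_c 0.74 (208, 177, 15, 17) [410.5 204.7] [68.9 39.2] 78.3
side flange_c 0.51 (176, 182, 15, 17) [321.8 209.1] [68.3 37.9] 82.9
side bottle_c 0.81 (256, 201, 17, 29) [504.3  31.4] [98.3 40. ] 74.9
side bottle_c 0.66 (231, 222, 18, 30) [428.8 -20.9] [92.4 40.9] 77.4
```

View pics/crop0.png

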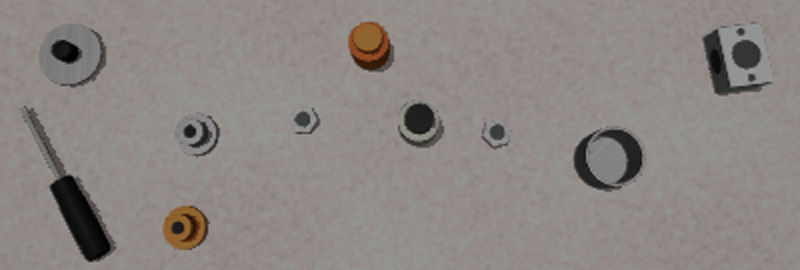

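The crop confirms the choices: silver flange (198,133), white bottle (420,122), cup (608,158), lid (70,53) and block (742,58) with its long axis about +9° from world x. Pad is at (632,166) and plate at (639,-94) with its long axis at about -30.5°, giving a mid-point of (636,36). The pad-plate distance of 260 mm agrees with the text. The two views put the bottle at (429,-21) when both are taken at half height, so I start with the bottle.

Emit:
jog_arm(
  translation=[
    [181, -594, -20],
    [181, -594, -20],
    [181, -594, -20],
    [181, -594, -20],
    [181, -594, -20],
    [181, -594, -20],
    [181, -594, -20],
    [181, -594, -20],
    [181, -594, -20],
    [181, -594, -20],
    [181, -594, -20],
    [181, -594, -20],
  ],
  turn=[-87, -87, -87, -87, -87, -87, -87, -87, -87, -87, -87, -87],
  grip=85,
  grip_force=30,
)

```text
clock: 2.8
position: [0.3943, 0.0935, 0.1919]
ee_rot: [0.818, 0.576, 0.001, -0.0]
ft_force: [1.0, -0.1, 0.4]
grip_width: 0.995
```

Emit:
jog_arm(
  translation=[
    [35, -115, -32],
    [35, -115, -32],
    [35, -115, -32],
    [35, -115, -32],
    [35, -115, -32],
    [35, -115, -32],
  ],
  turn=[0, 0, 0, 0, 0, 0],
)

```text
clock: 3.3
position: [0.4292, -0.0211, 0.16]
ee_rot: [0.818, 0.576, 0.001, -0.0]
ft_force: [0.0, 0.2, -0.5]
grip_width: 0.995
```

```bash
cat >> h.py <<'E'
def look(n,z,name=None,save=None,near=None):
    p=shot(n,save);
    for m,cf in masks(p,name): print(n,name,round(cf,2),cv2.boundingRect(m),*rect(ground(p,m,z)))
    for r in manip.pinpoint(p,name): print(' pin',np.round(r['at']),round(r['confidence'],2),np.round(1000*atz(p,r['at'],Z[name]),1))
    return p
def st():
    o=manip.get_obs();q=o['ee_rot'];print('t',o['clock'],'tcp',np.round(1000*np.array(o['position']),1),'jaw',round(float(np.degrees(np.arctan2(q[1]**2-q[0]**2,2*q[0]*q[1]))),1),'F',np.round(o['ft_force'],1),'w',round(85.4*o['grip_width'],1),'j7',round(o['joint_pos'][6],2))
E
python3 -c "
from h import *
st();p=look('wrist',.035,'bottle_c','w1');print(np.array(p['pose']).round(3),p['mtx'])"
```

```text
t 3.3 tcp [429.2 -21.1 160. ] jaw -19.7 F [ 0.   0.2 -0.5] w 85.0 j7 -0.45
wrist bottle_c 0.88 (313, 86, 53, 49) [503.5  31.4] [45.5 41.6] 11.1
wrist bottle_c 0.85 (258, 168, 43, 49) [427.7 -19.9] [47.3 40.6] 70.3
 pin [338. 109.] 0.83 [503.1  34.6  35. ]
 pin [278. 189.] 0.71 [428.  -16.8  35. ]
[[ 0.941 -0.326 -0.091  0.452]
 [-0.338 -0.907 -0.25   0.043]
 [-0.001  0.266 -0.964  0.327]
 [ 0.     0.     0.     1.   ]] [[310.99069452   0.         280.25759319]
 [  0.         310.99069452 206.0936144 ]
 [  0.           0.           1.        ]]
```

View pics/w1.png

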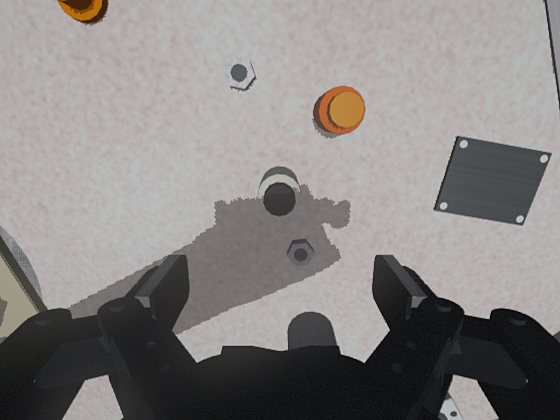

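The wrist view shows the white bottle centred between the fingers at (279,190), and nuts and the orange bottle are clear of them. I descend and grip.

Emit:
jog_arm(
  translation=[
    [-1, 0, -40],
    [-1, 0, -80],
    [-1, 0, -115],
    [-1, 0, -135],
    [-1, 0, -146],
    [-1, 0, -146],
    [-1, 0, -146],
  ],
  turn=[0, 0, 0, 0, 0, 0, 0],
)

```text
clock: 4.03
position: [0.4282, -0.0196, 0.0143]
ee_rot: [0.817, 0.577, 0.0, -0.0]
ft_force: [0.5, 0.0, -0.9]
grip_width: 0.995
```

Emit:
jog_arm(
  translation=[
    [0, 0, 0],
    [0, 0, 0],
    [0, 0, 0],
    [0, 0, 0],
    [0, 0, 0],
    [0, 0, 0],
    [0, 0, 0],
    [0, 0, 0],
    [0, 0, 0],
    [0, 0, 0],
  ],
  turn=[0, 0, 0, 0, 0, 0, 0, 0, 0, 0],
  grip=30,
  grip_force=30,
)

```text
clock: 4.87
position: [0.4289, -0.0194, 0.0152]
ee_rot: [0.817, 0.577, 0.001, -0.0]
ft_force: [-2.5, 0.3, 9.8]
grip_width: 0.45
```

Emit:
jog_arm(
  translation=[
    [0, 0, 35],
    [0, 0, 75],
    [0, 0, 110],
    [30, 8, 120],
    [70, 19, 120],
    [110, 30, 120],
    [150, 40, 120],
    [185, 50, 120],
    [207, 56, 120],
    [207, 56, 120],
    [207, 56, 120],
  ],
  turn=[0, 0, 0, 0, 0, 0, 0, 0, 0, 0, 0],
)

```text
clock: 5.78
position: [0.6362, 0.0367, 0.1345]
ee_rot: [0.817, 0.577, 0.0, 0.0]
ft_force: [-0.1, -0.8, -0.7]
grip_width: 0.449
```

```bash
python3 -c "
from h import *
st();p=look('top',.165,'bottle_c');p=look('side',.165,'bottle_c')"
```

```text
t 5.7833 tcp [636.2  36.7 134.5] jaw -19.5 F [-0.1 -0.8 -0.7] w 38.4 j7 -0.28
top bottle_c 0.67 (263, 207, 13, 23) [475.6  16.3] [37.4 19.9] 2.3
 pin [266. 220.] 0.53 [498.5  26.3  35. ]
side bottle_c 0.76 (307, 153, 18, 31) [630.1  24.8] [113.6  37.4] 63.5
side bottle_c 0.66 (256, 201, 16, 29) [470.  -88.7] [80.4 31.4] 73.4
 pin [315. 170.] 0.87 [693.  161.7  35. ]
 pin [264. 214.] 0.72 [504.7  32.1  35. ]
```

Emit:
jog_arm(
  translation=[
    [0, 0, -40],
    [0, 0, -75],
    [0, 0, -100],
    [0, 0, -112],
    [0, 0, -119],
    [0, 0, -119],
    [0, 0, -119],
  ],
  turn=[0, 0, 0, 0, 0, 0, 0],
)

```text
clock: 6.67
position: [0.6363, 0.0363, 0.0182]
ee_rot: [0.817, 0.577, 0.002, 0.0]
ft_force: [-0.4, 0.6, 0.8]
grip_width: 0.448
```

Emit:
jog_arm(
  translation=[
    [0, 0, 0],
    [0, 0, 0],
    [0, 0, 0],
    [0, 0, 0],
    [0, 0, 0],
    [0, 0, 0],
    [0, 0, 30],
    [0, 0, 70],
    [0, 0, 110],
    [0, 0, 150],
    [0, 0, 160],
    [0, 0, 160],
  ],
  turn=[0, 0, 0, 0, 0, 0, 0, 0, 0, 0, 0, 0],
  grip=85,
)

```text
clock: 7.67
position: [0.6383, 0.0363, 0.1825]
ee_rot: [0.817, 0.577, 0.006, 0.001]
ft_force: [0.1, 0.3, -0.8]
grip_width: 0.994
```

Emit:
jog_arm(
  translation=[
    [-236, -240, 18],
    [-236, -240, 18],
    [-236, -240, 18],
    [-236, -240, 18],
    [-236, -240, 18],
    [-236, -240, 18],
    [-236, -240, 18],
    [-236, -240, 18],
    [-236, -240, 18],
    [-236, -240, 18],
    [-236, -240, 18],
    [-236, -240, 18],
  ],
  turn=[0, 0, 0, 0, 0, 0, 0, 0, 0, 0, 0, 0],
)

```text
clock: 8.67
position: [0.4029, -0.2026, 0.2]
ee_rot: [0.816, 0.578, 0.005, 0.001]
ft_force: [0.2, -0.8, 0.0]
grip_width: 0.997
```

```bash
python3 -c "
from h import *
st();look('top',.035,'bottle_c','t2');look('side',.035,'bottle_c')
p=look('wrist',.06,'cup_c','w2')
a=cv2.imread('pics/w2.png');b=cv2.imread('pics/t2.png')[100:300,180:480]
cv2.imwrite('pics/c2.png',np.hstack([cv2.resize(a,(400,300)),cv2.resize(b,(400,300))]))"
```

```text
t 8.6667 tcp [ 402.9 -202.6  200. ] jaw -19.4 F [ 0.2 -0.8  0. ] w 85.1 j7 -0.04
top bottle_c 0.81 (254, 206, 21, 24) [503.3  31.5] [46.6 39.7] 2.5
top bottle_c 0.59 (255, 142, 21, 27) [634.4  36. ] [56.6 41.2] 2.5
 pin [262. 216.] 0.98 [506.7  34.8  35. ]
 pin [263. 156.] 0.72 [632.7  39.9  35. ]
side bottle_c 0.79 (304, 190, 17, 28) [636.8  35.8] [102.8  39.5] 65.5
side bottle_c 0.54 (257, 224, 9, 6) [485.7  -6.2] [12.3 21.9] -50.3
 pin [314. 206.] 0.78 [636.3  24.9  35. ]
 pin [266. 210.] 0.61 [513.2  44.   35. ]
wrist cup_c 0.85 (252, 158, 55, 60) [ 402.6 -201. ] [60.6 54.8] 70.3
 pin [278. 183.] 0.6 [ 402.  -201.1   30. ]
```

View pics/c2.png

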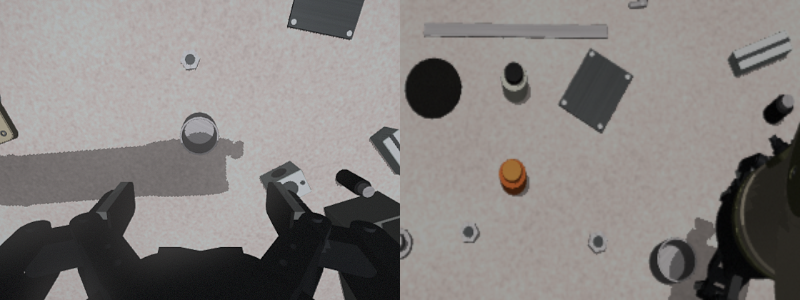

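The left panel shows the cup's rim at wrist pixel (278,183), between the fingers. The right panel shows the white bottle standing half-way between pad and plate; it measures (635.5,36) against a target of (636,36). I grasp the cup next.

Emit:
jog_arm(
  translation=[
    [-1, -1, -40],
    [-1, -1, -80],
    [-1, -1, -115],
    [-1, -1, -150],
    [-1, -1, -172],
    [-1, -1, -182],
    [-1, -1, -182],
    [-1, -1, -182],
  ],
  turn=[0, 0, 0, 0, 0, 0, 0, 0],
)

```text
clock: 9.78
position: [0.4012, -0.2049, 0.0184]
ee_rot: [0.817, 0.577, 0.005, 0.001]
ft_force: [-0.2, -0.0, 0.2]
grip_width: 1.0
```

Emit:
jog_arm(
  translation=[
    [0, 0, 0],
    [0, 0, 0],
    [0, 0, 0],
    [0, 0, 0],
    [0, 0, 0],
    [0, 0, 0],
    [0, 0, 0],
    [0, 0, 0],
  ],
  turn=[0, 0, 0, 0, 0, 0, 0, 0],
  grip=45,
  grip_force=45,
)

```text
clock: 10.45
position: [0.4021, -0.2049, 0.0199]
ee_rot: [0.817, 0.577, 0.006, 0.002]
ft_force: [-5.4, 2.0, 16.2]
grip_width: 0.641
```

Emit:
jog_arm(
  translation=[
    [0, 0, 35],
    [0, 0, 75],
    [0, 0, 115],
    [0, 0, 140],
    [20, 32, 140],
    [40, 65, 140],
    [60, 97, 140],
    [80, 129, 140],
    [101, 163, 140],
    [122, 197, 140],
    [142, 230, 140],
    [163, 263, 140],
  ],
  turn=[0, 0, 0, 0, 0, 0, 0, 0, 0, 0, 0, 0],
)

```text
clock: 11.45
position: [0.5658, 0.0601, 0.1605]
ee_rot: [0.817, 0.577, 0.006, 0.001]
ft_force: [0.9, -0.5, -1.1]
grip_width: 0.634
```

Emit:
jog_arm(
  translation=[
    [20, 33, 0],
    [40, 66, 0],
    [60, 95, 0],
    [67, 109, 0],
    [67, 109, 0],
    [67, 109, 0],
    [67, 109, 0],
    [67, 109, 0],
  ],
  turn=[0, 0, 0, 0, 0, 0, 0, 0],
)

```text
clock: 12.12
position: [0.6327, 0.1676, 0.1611]
ee_rot: [0.817, 0.576, 0.007, 0.002]
ft_force: [-0.1, 0.1, -1.6]
grip_width: 0.638
```

```bash
python3 -c "
from h import *
st();look('side',.17,'cup_c','s3');look('wrist',.18,'cup_c')"
```

```text
t 12.1167 tcp [632.7 167.6 161.1] jaw -19.6 F [-0.1  0.1 -1.6] w 54.5 j7 -0.49
side cup_c 0.62 (286, 116, 23, 32) [635.  172.4] [141.6  57.4] 71.8
side cup_c 0.19 (320, 172, 49, 73) [ 636.2 -112.7] [ 15.8 225.6] -88.7
 pin [294. 131.] 0.72 [702.2 366.9  30. ]
wrist cup_c 0.88 (220, 186, 122, 141) [632.9 163.8] [75.  64.5] 45.8
wrist cup_c 0.49 (310, 295, 35, 45) [646.8 123.1] [24.3 19.1] 28.8
 pin [277. 245.] 0.84 [611.8 117.6  30. ]
 pin [324. 308.] 0.21 [635.5  30.6  30. ]
```

Emit:
jog_arm(
  translation=[
    [0, -2, -40],
    [0, -2, -75],
    [0, -2, -105],
    [0, -2, -123],
    [0, -2, -131],
    [0, -2, -135],
    [0, -2, -135],
    [0, -2, -135],
  ],
  turn=[0, 0, 0, 0, 0, 0, 0, 0],
)

```text
clock: 13.08
position: [0.6337, 0.167, 0.027]
ee_rot: [0.817, 0.577, 0.007, 0.002]
ft_force: [0.6, 1.1, -1.4]
grip_width: 0.632
```

Emit:
jog_arm(
  translation=[
    [0, 0, 0],
    [0, 0, 0],
    [0, 0, 0],
    [0, 0, 0],
    [0, 0, 0],
    [0, 0, 20],
    [0, 0, 50],
    [0, 0, 90],
    [0, 0, 130],
    [0, 0, 160],
    [0, 0, 160],
    [0, 0, 160],
  ],
  turn=[0, 0, 0, 0, 0, 0, 0, 0, 0, 0, 0, 0],
  grip=85,
)

```text
clock: 14.08
position: [0.6347, 0.1671, 0.1891]
ee_rot: [0.817, 0.577, 0.009, 0.002]
ft_force: [-0.4, 0.3, -0.3]
grip_width: 0.997
```

Emit:
jog_arm(
  translation=[
    [-148, 168, -10],
    [-148, 168, -10],
    [-148, 168, -10],
    [-148, 168, -10],
    [-148, 168, -10],
    [-148, 168, -10],
    [-148, 168, -10],
    [-148, 168, -10],
    [-148, 168, -10],
  ],
  turn=[0, 0, 0, 0, 0, 0, 0, 0, 0],
)

```text
clock: 14.83
position: [0.487, 0.3339, 0.1782]
ee_rot: [0.817, 0.576, 0.009, 0.002]
ft_force: [0.6, -0.7, -0.5]
grip_width: 0.996
```

```bash
python3 -c "
from h import *
st();a=look('top',.065,'cup_c','t4');b=look('side',.065,'cup_c','s4')
p=look('wrist',.012,'lid_c','w4')
a=cv2.imread('pics/w4.png');b=cv2.imread('pics/t4.png')[100:200,150:283];c=cv2.imread('pics/s4.png')[140:240,240:373]
cv2.imwrite('pics/c4.png',np.hstack([cv2.resize(a,(400,300)),cv2.resize(b,(400,300))]));
cv2.imwrite('pics/c4.png',np.vstack([cv2.resize(a,(600,450))[120:420],np.hstack([cv2.resize(b,(300,225)),cv2.resize(c,(300,225))])]))"
```

```text
t 14.8333 tcp [487.  333.9 178.2] jaw -19.6 F [ 0.6 -0.7 -0.5] w 85.0 j7 -0.92
top cup_c 0.59 (185, 135, 31, 35) [624.8 161.3] [73.8 53. ] 29.9
 pin [198. 154.] 0.65 [633.7 174.4  30. ]
side cup_c 0.94 (285, 158, 21, 29) [620.1 136.9] [119.9  54. ] 64.8
 pin [297. 174.] 0.84 [638.9 164.3  30. ]
 pin [316. 347.] 0.18 [ 504.  -332.2   30. ]
wrist lid_c 0.84 (248, 154, 58, 57) [486.2 338.9] [61.9 62.2] -19.9
wrist lid_c 0.53 (458, 376, 34, 33) [640.8 -16.3] [19.9 71.9] -72.3
 pin [276. 183.] 0.72 [486.  339.5  18. ]
```

View pics/c4.png

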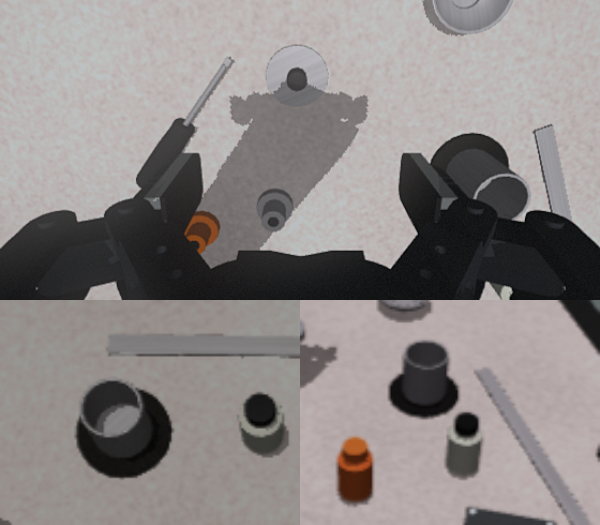

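The wrist panel shows the lid with its knob at about (277,193) in the full frame, clear of the screwdriver. The lower panels show the cup upright on the pad; its rim centre computes to (632.5,165.7), about 0.4 mm off the pad centre. The views disagree by 3 mm on the lid's y, so I look again from lower.

Emit:
jog_arm(
  translation=[
    [0, 2, -35],
    [0, 2, -70],
    [0, 2, -85],
    [0, 2, -85],
    [0, 2, -85],
  ],
  turn=[0, 0, 0, 0, 0],
)

```text
clock: 15.7
position: [0.4868, 0.3367, 0.0941]
ee_rot: [0.817, 0.577, 0.009, 0.002]
ft_force: [0.2, 0.2, 1.2]
grip_width: 0.992
```

```bash
python3 -c "
from h import *
st()
p=look('wrist',.012,'lid_c','w5')
q=look('top',.012,'lid_c');q=look('side',.012,'lid_c')
c=max(masks(p,'lid_c'),key=lambda m:cv2.contourArea(m[0]))[0];x,y,w,h=cv2.boundingRect(c)
print(x,y,w,h)
for z in (.03,.036): print([proj(p,(.4865,yy,z)).round(1) for yy in (.334,.336,.338)])
cv2.imwrite('pics/c5.png',cv2.resize(cv2.imread('pics/w5.png')[100:300,180:380],(600,600),interpolation=2))"
```

```text
t 15.7 tcp [486.8 336.7  94.1] jaw -19.6 F [0.2 0.2 1.2] w 84.7 j7 -0.89
wrist lid_c 0.56 (240, 166, 77, 75) [486.2 337.7] [63.  63.2] -46.2
 pin [277. 205.] 0.77 [485.4 339.4  18. ]
top lid_c 0.78 (99, 207, 32, 31) [486.8 336.1] [62.3 63.6] -87.7
 pin [111. 224.] 0.72 [480.5 340.   18. ]
side lid_c 0.67 (222, 145, 20, 16) [486.9 332.2] [65.3 63.9] 37.8
 pin [232. 147.] 0.73 [492.6 355.7  18. ]
240 166 77 75
[array([280.6, 214.9]), array([279.8, 212.6]), array([278.9, 210.3])]
[array([280.7, 217.2]), array([279.8, 214.8]), array([279. , 212.4])]
```

View pics/c5.png

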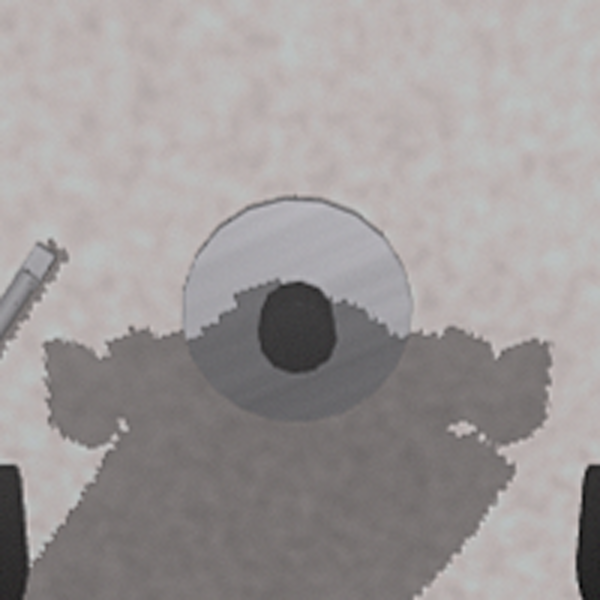

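The crop shows the lid with the knob centred between the fingers; the disc centre is about (486,337). I descend with the fingertips just above the disc and grip the knob.

Emit:
jog_arm(
  translation=[
    [0, 0, -35],
    [0, 0, -65],
    [0, 0, -76],
    [0, 0, -79],
    [0, 0, -79],
    [0, 0, -79],
  ],
  turn=[0, 0, 0, 0, 0, 0],
)

```text
clock: 16.7
position: [0.4879, 0.3375, 0.0169]
ee_rot: [0.817, 0.577, 0.01, 0.002]
ft_force: [0.1, 0.6, 1.5]
grip_width: 0.993
```

Emit:
jog_arm(
  translation=[
    [0, 0, 0],
    [0, 0, 0],
    [0, 0, 0],
    [0, 0, 0],
    [0, 0, 0],
    [0, 0, 0],
    [0, 0, 0],
    [0, 0, 0],
    [0, 0, 0],
    [0, 0, 0],
    [0, 0, 0],
    [0, 0, 0],
  ],
  turn=[0, 0, 0, 0, 0, 0, 0, 0, 0, 0, 0, 0],
  grip=8,
  grip_force=40,
)

```text
clock: 17.7
position: [0.4879, 0.3375, 0.0169]
ee_rot: [0.817, 0.577, 0.01, 0.002]
ft_force: [0.1, -0.1, 0.9]
grip_width: 0.097
```

The opening of 8 mm means the knob was missed, so I look.

```bash
python3 -c "
from h import *
st();shot('wrist','w6');shot('side','s6')
a=cv2.imread('pics/w6.png');c=cv2.imread('pics/s6.png')[90:210,170:330]
cv2.imwrite('pics/c6.png',np.hstack([cv2.resize(a,(400,300)),cv2.resize(c,(400,300))]))"
```

```text
t 17.7 tcp [487.9 337.5  16.9] jaw -19.6 F [ 0.1 -0.1  0.9] w 8.2 j7 -0.85
```

View pics/c6.png

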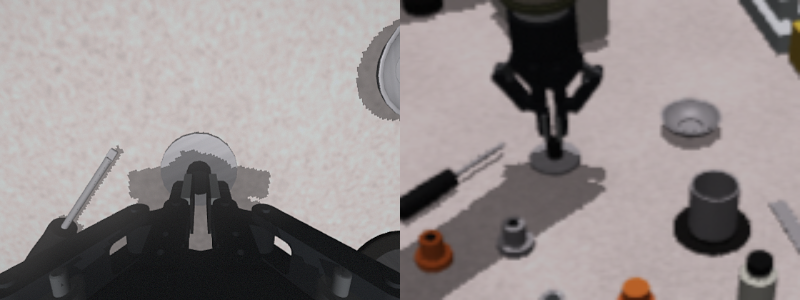

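```bash
python3 -c "
from h import *
a=cv2.imread('pics/w6.png')[180:360,200:360]
a=cv2.convertScaleAbs(a,alpha=2.0,beta=20);c=cv2.convertScaleAbs(cv2.imread('pics/s6.png')[110:170,200:260],alpha=2,beta=20)
cv2.imwrite('pics/c7.png',np.hstack([cv2.resize(a,(480,540),interpolation=2),cv2.resize(c,(320,540)[:1]+(320,),interpolation=2) if 0 else cv2.copyMakeBorder(cv2.resize(c,(320,320),interpolation=2),0,220,0,0,0)]))"
```

```text
(no output)
```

View pics/c7.png

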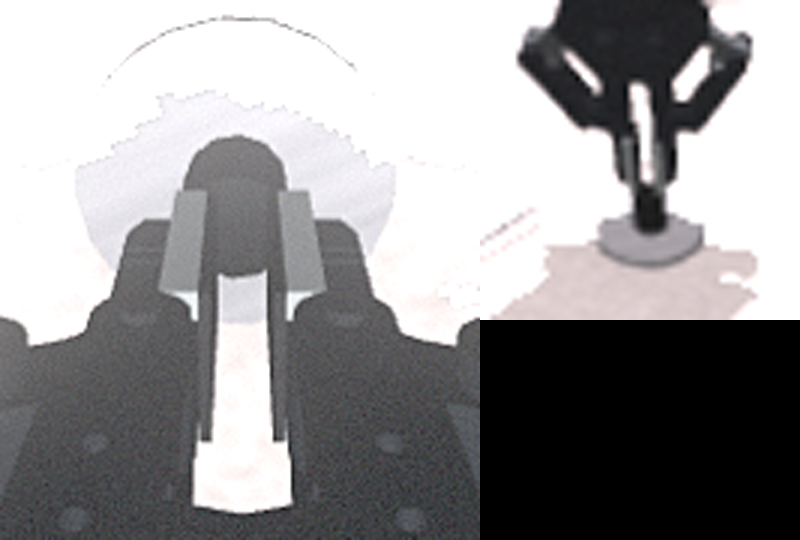

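```bash
python3 -c "
from h import *
p=look('wrist',.012,'lid_c')
T=np.array(p['pose']);print(T.round(3))
# across-jaw unit (towards camera) and jaw unit
j=np.array([np.cos(np.radians(-19.6)),np.sin(np.radians(-19.6)),0]);a=np.array([-j[1],j[0],0]);t=np.array([.4879,.3375,0])
for z in (.012,.017,.036,.05):
  print(z,[proj(p,t+[0,0,z]+a*d).round(1) for d in (-.011,0,.011)], 'px/10mm',(proj(p,t+[0,0,z]+j*.005)-proj(p,t+[0,0,z]-j*.005)).round(1))
print(manip.get_obs()['grip_width'],{k:v for k,v in manip.get_obs().items() if k in('tau',)})
look('top',.012,'lid_c');look('side',.012,'lid_c')
"
```

```text
wrist lid_c 0.76 (225, 186, 107, 101) [487.9 339.4] [59.6 62.6] -49.7
 pin [276. 242.] 0.66 [485.4 339.1  18. ]
[[ 0.942 -0.328 -0.072  0.507]
 [-0.336 -0.91  -0.243  0.4  ]
 [ 0.014  0.253 -0.967  0.184]
 [ 0.     0.     0.     1.   ]]
0.012 [array([281. , 256.5]), array([281. , 239.2]), array([281. , 221.4])] px/10mm [17.  -0.1]
0.017 [array([281.1, 260. ]), array([281.1, 242.3]), array([281.1, 224.1])] px/10mm [17.4 -0.1]
0.036 [array([281.7, 275.3]), array([281.7, 255.8]), array([281.8, 235.7])] px/10mm [19.4 -0.1]
0.05 [array([282.3, 289. ]), array([282.3, 268. ]), array([282.3, 246.1])] px/10mm [21.2 -0.1]
0.09385632478463704 {'tau': array([ 1.13929458e-03, -5.82119501e+01,  8.57867360e+00, -3.20135021e+01,
        2.01341067e-02, -1.11035889e-01,  3.47728519e-05])}
top lid_c 0.94 (101, 207, 30, 31) [486.3 334.8] [59.3 61.2] -40.4
 pin [110. 223.] 0.9 [482.7 342.1  18. ]
side lid_c 0.63 (221, 145, 21, 16) [485.8 335.9] [76.3 61.5] 76.4
side lid_c 0.31 (285, 158, 21, 28) [645.7 197.3] [124.5  59.3] 69.9
 pin [230. 147.] 0.53 [487.1 353.6  18. ]
```

The knob is centred between the pads: its projected edges match the image. The pads touch it only near the tips, though, and the fingers splay. I regrip lower and more gently.

Emit:
jog_arm(
  translation=[
    [0, 0, 0],
    [0, 0, 0],
    [0, 0, 0],
    [0, 0, -3],
    [0, 0, -5],
    [0, 0, -5],
    [0, 0, -5],
    [0, 0, -5],
  ],
  turn=[0, 0, 0, 0, 0, 0, 0, 0],
  grip=40,
)

```text
clock: 18.92
position: [0.4879, 0.3375, 0.0118]
ee_rot: [0.817, 0.577, 0.01, 0.002]
ft_force: [-0.1, 0.1, 0.4]
grip_width: 0.464
```

Emit:
jog_arm(
  translation=[
    [0, 0, 0],
    [0, 0, 0],
    [0, 0, 0],
    [0, 0, 0],
    [0, 0, 0],
    [0, 0, 0],
    [0, 0, 0],
    [0, 0, 0],
  ],
  turn=[0, 0, 0, 0, 0, 0, 0, 0],
  grip=10,
  grip_force=25,
)

```text
clock: 19.58
position: [0.4892, 0.3399, 0.0153]
ee_rot: [0.817, 0.577, 0.013, 0.001]
ft_force: [-7.2, -2.0, 27.4]
grip_width: 0.117
```

Emit:
jog_arm(
  translation=[
    [0, 0, 4],
    [0, 0, 10],
    [0, 0, 20],
    [0, 0, 35],
    [0, 0, 45],
    [0, 0, 45],
  ],
  turn=[0, 0, 0, 0, 0, 0],
  grip=5,
  grip_force=30,
)

```text
clock: 20.08
position: [0.4904, 0.3405, 0.0627]
ee_rot: [0.817, 0.577, 0.015, 0.001]
ft_force: [-0.2, 1.0, 0.8]
grip_width: 0.059
```

```bash
python3 -c "
from h import *
st();p=shot('wrist','w8');shot('side','s8')
a=cv2.imread('pics/w8.png')[150:390,150:410]
a=cv2.convertScaleAbs(a,alpha=1.8,beta=20);c=cv2.convertScaleAbs(cv2.imread('pics/s8.png')[90:170,190:270],alpha=1.8,beta=20)
cv2.imwrite('pics/c8.png',np.hstack([cv2.resize(a,(433,400),interpolation=2),cv2.resize(c,(367,400),interpolation=2)]))"
```

```text
t 20.0833 tcp [490.4 340.5  62.7] jaw -19.6 F [-0.2  1.   0.8] w 5.1 j7 -0.87
```

View pics/c8.png

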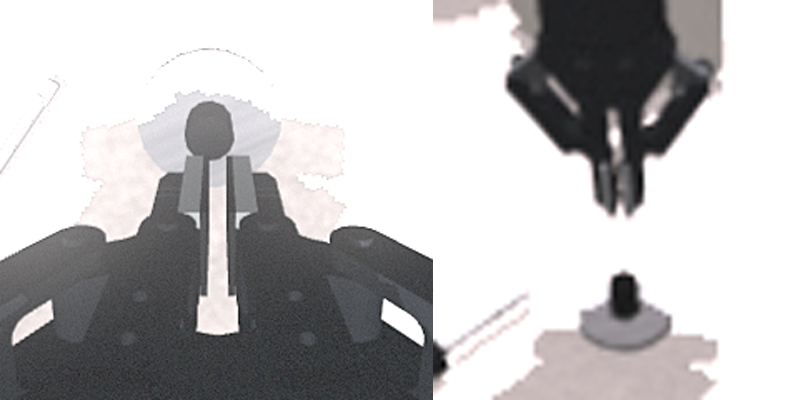

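```bash
python3 -c "
from h import *
st();p=shot('side')
for z in (.0627,.075,.09,.1): print(z,proj(p,(.4904,.3405,z)).round(1))
print('knob top', proj(p,(.4865,.337,.036)).round(1))
p=shot('wrist')
t=np.array([.4904,.3405,0]);j=np.array([.942,-.335,0]);a=np.array([.335,.942,0])
for z in (.0627,.075,.09,.1):print(z,proj(p,t+[0,0,z]+a*.011+j*.0025).round(1),proj(p,t+[0,0,z]+j*.0025-a*.011).round(1))
print(proj(p,(.4865,.337,.036)).round(1),proj(p,(.4865,.337,.036)+a*.01).round(1))"
```

```text
t 20.1833 tcp [489.3 339.9  60.4] jaw -19.5 F [ 1.   0.8 -0.2] w 5.1 j7 -0.87
0.0627 [231.  137.6]
0.075 [230.8 134.2]
0.09 [230.4 129.9]
0.1 [230.2 127. ]
knob top [230.6 145.8]
0.0627 [287.8 223.4] [287.6 260. ]
0.075 [288.7 230.6] [288.5 269.6]
0.09 [290.  240.9] [289.7 283.3]
0.1 [291.1 249.1] [290.6 294. ]
[278.4 233.9] [278.4 219.2]
```

The lid was not gripped: the side view puts the fingertips about 20 mm above the reported TCP (tips near row 132, against 137.6 projected), and they were resting on the knob top. I allow for this by going about 20 mm lower.

Emit:
jog_arm(
  translation=[
    [-2, -3, 0],
    [-2, -3, 0],
    [-2, -3, 0],
    [-2, -3, 0],
    [-2, -3, -20],
    [-2, -3, -40],
    [-2, -3, -54],
    [-2, -3, -60],
    [-2, -3, -60],
    [-2, -3, -60],
  ],
  turn=[0, 0, 0, 0, 0, 0, 0, 0, 0, 0],
  grip=50,
)

```text
clock: 21.12
position: [0.487, 0.3367, -0.0001]
ee_rot: [0.817, 0.577, 0.012, 0.001]
ft_force: [0.2, -0.4, 0.4]
grip_width: 0.586
```

```bash
python3 -c "
from h import *
st();p=shot('wrist','w9');shot('side','s9')
a=cv2.imread('pics/w9.png')[150:390,150:410]
a=cv2.convertScaleAbs(a,alpha=1.8,beta=20);c=cv2.convertScaleAbs(cv2.imread('pics/s9.png')[90:170,190:270],alpha=1.8,beta=20)
cv2.imwrite('pics/c9.png',np.hstack([cv2.resize(a,(433,400),interpolation=2),cv2.resize(c,(367,400),interpolation=2)]))"
```

```text
t 21.1167 tcp [ 4.870e+02  3.367e+02 -1.000e-01] jaw -19.5 F [ 0.2 -0.4  0.4] w 50.1 j7 -0.83
```

View pics/c9.png

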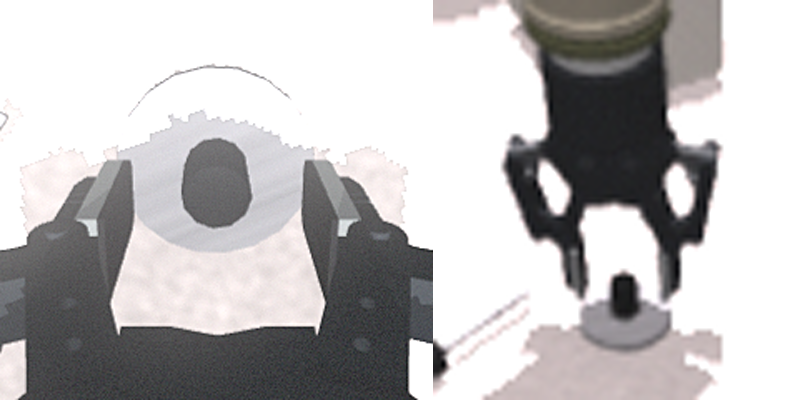

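The fingers now straddle the knob, with the tips about half-way down it and a reported TCP z of 0 without contact. I go 5 mm lower and close.

Emit:
jog_arm(
  translation=[
    [0, 0, -3],
    [0, 0, -5],
    [0, 0, -5],
  ],
  turn=[0, 0, 0],
)

```text
clock: 21.47
position: [0.4874, 0.3371, -0.0044]
ee_rot: [0.817, 0.577, 0.013, 0.001]
ft_force: [0.1, -0.3, 0.1]
grip_width: 0.588
```

Emit:
jog_arm(
  translation=[
    [0, 0, 0],
    [0, 0, 0],
    [0, 0, 0],
    [0, 0, 0],
    [0, 0, 0],
    [0, 0, 0],
    [0, 0, 0],
  ],
  turn=[0, 0, 0, 0, 0, 0, 0],
  grip=8,
  grip_force=35,
)

```text
clock: 22.05
position: [0.4875, 0.3372, -0.0041]
ee_rot: [0.817, 0.577, 0.013, 0.001]
ft_force: [-1.3, -0.7, 5.2]
grip_width: 0.217
```

Emit:
jog_arm(
  translation=[
    [0, 0, 35],
    [0, 0, 75],
    [0, 0, 115],
    [25, -29, 125],
    [50, -59, 125],
    [75, -88, 125],
    [100, -118, 125],
    [125, -147, 125],
    [145, -171, 125],
    [145, -171, 125],
    [145, -171, 125],
    [145, -171, 125],
  ],
  turn=[0, 0, 0, 0, 0, 0, 0, 0, 0, 0, 0, 0],
)

```text
clock: 23.05
position: [0.632, 0.1665, 0.1202]
ee_rot: [0.817, 0.577, 0.013, 0.0]
ft_force: [-0.1, 0.7, -1.4]
grip_width: 0.216
```

```bash
python3 -c "
from h import *
st();o=manip.get_obs();p=look('side',.137,'lid_c','s10');look('top',.137,'lid_c');p2=look('wrist',.137,'lid_c','w10')
m=masks(p2,'cup_c');[print('cup',cf,rect(ground(p2,c,.065))) for c,cf in m]
"
```

```text
t 23.05 tcp [632.  166.5 120.2] jaw -19.5 F [-0.1  0.7 -1.4] w 18.4 j7 -0.47
side lid_c 0.54 (284, 134, 24, 18) [632.5 162.6] [74.6 62.7] 34.6
 pin [297. 140.] 0.77 [700.1 331.   18. ]
top lid_c 0.61 (180, 121, 30, 31) [626.3 155.8] [41.6 62.1] -18.0
 pin [190. 136.] 0.7 [678.  198.8  18. ]
 pin [449. 224.] 0.18 [ 508.3 -339.3   18. ]
wrist lid_c 0.8 (220, 192, 121, 115) [632.3 170.8] [59.7 58.9] 26.5
wrist lid_c 0.53 (232, 148, 96, 63) [643.9 204.6] [30.3 47.6] -18.4
 pin [278. 257.] 0.84 [613.2 116.1  18. ]
cup 0.73 (array([641.5, 189.2]), array([24.8, 51. ]), -20.6)
```

Emit:
jog_arm(
  translation=[
    [1, 0, -30],
    [1, 0, -48],
    [1, 0, -56],
    [1, 0, -60],
    [1, 0, -63],
    [1, 0, -65],
    [1, 0, -65],
    [1, 0, -65],
  ],
  turn=[0, 0, 0, 0, 0, 0, 0, 0],
)

```text
clock: 24.22
position: [0.6339, 0.1666, 0.0568]
ee_rot: [0.817, 0.577, 0.014, 0.001]
ft_force: [-0.2, -0.6, 0.4]
grip_width: 0.214
```

```bash
python3 -c "
from h import *
st();shot('top','t11');p=shot('side','s11')
print([proj(p,(.6325,.166,z)).round(1) for z in (.065,.071,.095)])
a=cv2.convertScaleAbs(cv2.imread('pics/s11.png')[110:200,250:340],alpha=1.8,beta=20);b=cv2.convertScaleAbs(cv2.imread('pics/t11.png')[100:190,150:240],alpha=1.8,beta=20)
cv2.imwrite('pics/c11.png',np.hstack([cv2.resize(x,(400,400),interpolation=2) for x in (a,b)]))"
```

```text
t 24.2167 tcp [633.9 166.6  56.8] jaw -19.5 F [-0.2 -0.6  0.4] w 18.3 j7 -0.45
[array([295. , 164.1]), array([295.1, 162.4]), array([295.5, 155.4])]
```

View pics/c11.png

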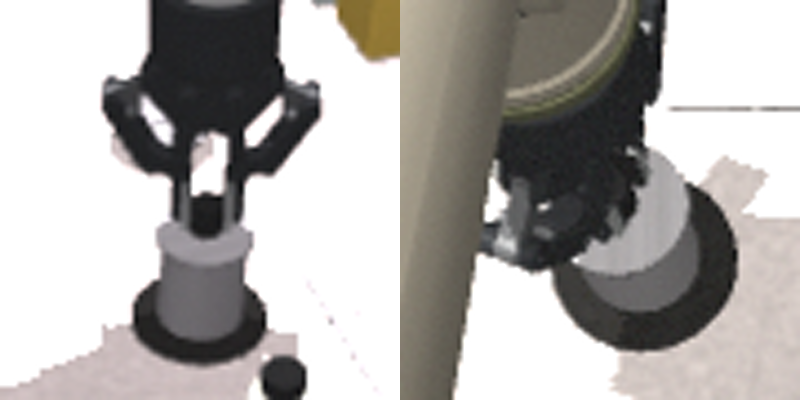

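The side panel shows the lid over the rim, centred and within 1–2 mm of seated, with no contact force yet. I lower 2 mm and release.

Emit:
jog_arm(
  translation=[
    [0, 0, -2],
    [0, 0, -2],
    [0, 0, -2],
  ],
  turn=[0, 0, 0],
)

```text
clock: 24.57
position: [0.6341, 0.1666, 0.055]
ee_rot: [0.817, 0.577, 0.014, 0.001]
ft_force: [0.7, -0.4, 0.2]
grip_width: 0.215
```

Emit:
jog_arm(
  translation=[
    [0, 0, 0],
    [0, 0, 0],
    [0, 0, 0],
    [0, 0, 0],
    [0, 0, 0],
    [0, 0, 0],
    [0, 0, 20],
    [0, 0, 60],
    [0, 0, 100],
    [0, 0, 130],
    [0, 0, 130],
  ],
  turn=[0, 0, 0, 0, 0, 0, 0, 0, 0, 0, 0],
  grip=60,
)

```text
clock: 25.48
position: [0.6373, 0.1669, 0.1925]
ee_rot: [0.817, 0.577, 0.019, 0.002]
ft_force: [1.1, -0.4, 0.5]
grip_width: 0.704
```

Emit:
jog_arm(
  translation=[
    [-134, -502, 5],
    [-134, -502, 5],
    [-134, -502, 5],
    [-134, -502, 5],
    [-134, -502, 5],
    [-134, -502, 5],
    [-134, -502, 5],
    [-134, -502, 5],
    [-134, -502, 5],
    [-134, -502, 5],
    [-134, -502, 5],
    [-134, -502, 5],
  ],
  turn=[0, 0, -8, -15, -22, -29, -36, -43, -50, -57, -61.5, -61.5],
  grip=85,
)

```text
clock: 26.48
position: [0.5074, -0.3184, 0.197]
ee_rot: [0.997, 0.076, 0.016, 0.011]
ft_force: [0.3, -0.2, -0.1]
grip_width: 0.995
```

```bash
python3 -c "
from h import *
st();a=look('top',.083,'lid_c');b=look('side',.083,'lid_c','s12')
"
```

```text
t 26.4833 tcp [ 507.4 -318.4  197. ] jaw -81.3 F [ 0.3 -0.2 -0.1] w 84.9 j7 -0.7
top lid_c 0.91 (183, 132, 32, 31) [628.2 163.1] [62.5 60.4] 4.4
 pin [196. 147.] 0.73 [651.7 182.5  18. ]
 pin [325. 163.] 0.35 [627.1 -88.1  18. ]
side lid_c 0.57 (284, 154, 18, 17) [621.2 156.5] [70.6 46.2] 70.3
 pin [297. 159.] 0.6 [668.7 243.3  18. ]
```

Lid disc from the top view at its seated height: (632.8,165.8), on the cup axis. Next, the block.

```bash
python3 -c "
from h import *
p=look('wrist',.045,'block_c','w13')
a=cv2.imread('pics/w13.png');c=max(masks(p,'block_c'),key=lambda m:m[1])[0];x,y,w,h=cv2.boundingRect(c)
x0=max(0,x-40);y0=max(0,y-40);print(x0,y0)
cv2.imwrite('pics/c13.png',cv2.resize(a[y0:y0+150,x0:x0+200],(800,600),interpolation=2))
look('top',.045,'block_c')
"
```

```text
wrist block_c 0.89 (274, 163, 43, 60) [ 508.5 -334.8] [63.4 43.7] 9.3
 pin [291. 192.] 0.97 [ 504.7 -332.3   22.5]
234 123
top block_c 0.62 (432, 207, 35, 34) [ 503.3 -328.2] [63.9 59.3] 12.1
top block_c 0.6 (183, 142, 43, 38) [609.4 153.3] [67.9 86.7] -63.4
 pin [448. 224.] 0.9 [ 506.8 -335.5   22.5]
```

View pics/c13.png

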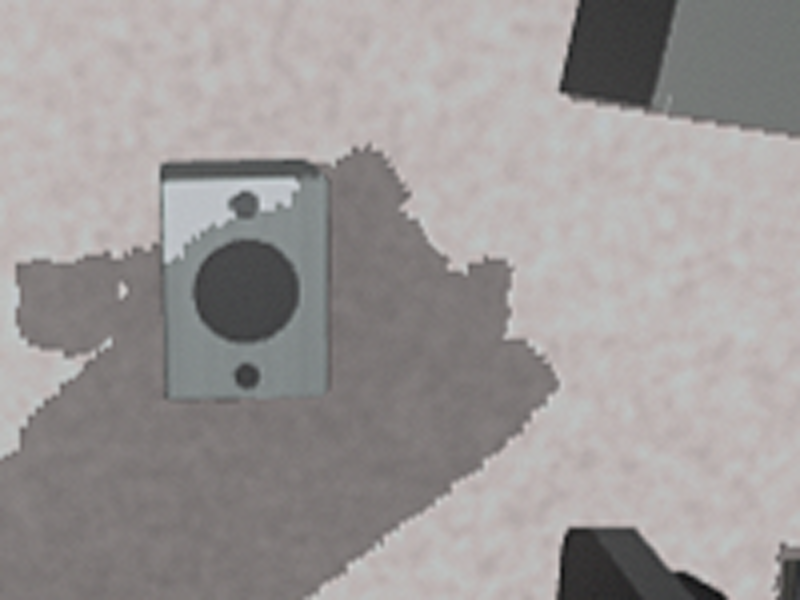

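The crop shows the block's top face with the bore at about (295.5,195.5) in the full frame. Its long side is image-vertical, so the jaws already lie across the 44 mm.

```bash
python3 -c "
from h import *
p=shot('wrist')
print(1000*atz(p,(295.5,195.5),.045))
q=np.array([(163,178),(328,180),(328,397),(167,399)])/4+[234,123]
P=np.array([atz(p,u,.045)[:2] for u in q])*1000;print(P.round(1),P.mean(0),np.degrees(np.arctan2(*(P[0]-P[3])[::-1])),np.degrees(np.arctan2(*(P[1]-P[2])[::-1])))
t=shot('top','t13');print('top cam', (proj(t,(.508,-.337,.045))).round(1));s=shot('side','s13');print('side',proj(s,(.508,-.337,.045)).round(1))
f=s['frame'][325:375,295:345].min(2)
import cv2
for im,c in((t,proj(t,(.508,-.337,.045))),(s,proj(s,(.508,-.337,.045)))):
  x,y=c.round().astype(int);w=im['frame'][y-7:y+8,x-7:x+8].min(2)
  yy,xx=np.nonzero(w<80);print('dark centroid',xx.mean()+x-7,yy.mean()+y-7,len(xx))
"
```

```text
[ 506.07624058 -336.43066492   45.        ]
[[ 531.9 -310.3]
 [ 537.9 -352.5]
 [ 480.4 -363.3]
 [ 473.3 -320.4]] [ 505.86923571 -336.63992027] 9.771681461568821 10.56990971419079
top cam [452.8 221.3]
side [319.3 345.3]
dark centroid 452.83040935672517 221.6783625730994 171
dark centroid 318.95625 344.81875 160
```

Emit:
jog_arm(
  translation=[
    [-1, -18, -20],
    [-1, -18, -60],
    [-1, -18, -100],
    [-1, -18, -125],
    [-1, -18, -125],
    [-1, -18, -125],
    [-1, -18, -125],
  ],
  turn=[0.5, 0.5, 0.5, 0.5, 0.5, 0.5, 0.5],
)

```text
clock: 27.87
position: [0.5079, -0.3357, 0.074]
ee_rot: [0.996, 0.082, 0.016, 0.012]
ft_force: [0.6, -0.6, 1.0]
grip_width: 0.995
```

```bash
python3 -c "
from h import *
st();p=look('wrist',.045,'block_c','w14')
print(proj(p,(.506,-.337,.045)))
a=cv2.imread('pics/w14.png')
cv2.imwrite('pics/c14.png',cv2.resize(a[130:400,130:430],(600,540)))"
```

```text
t 27.8667 tcp [ 507.9 -335.7   74. ] jaw -80.5 F [ 0.6 -0.6  1. ] w 84.9 j7 -0.57
wrist block_c 0.84 (245, 175, 68, 96) [ 509.3 -335.1] [65.8 43.6] 10.0
 pin [279. 217.] 0.92 [ 507.8 -336.1   22.5]
[280.91931023 229.32674306]
```

View pics/c14.png

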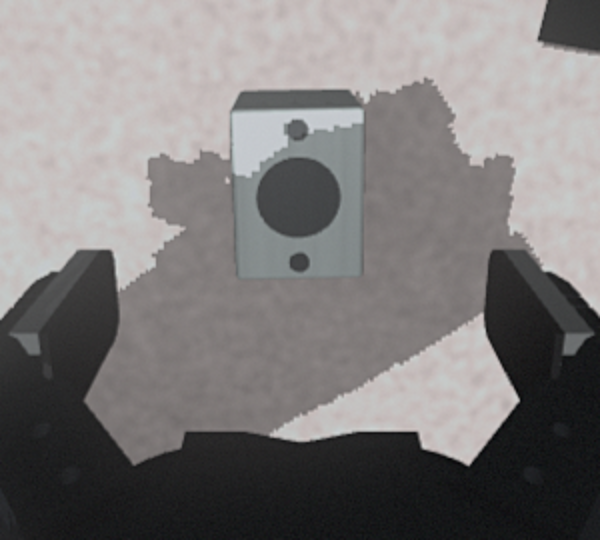

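The bore is at (279.5,228.5) against (280.9,229.3) predicted, and the fingers are symmetric about the block. I descend and grip.

Emit:
jog_arm(
  translation=[
    [-1, -1, -35],
    [-1, -1, -60],
    [-1, -1, -74],
    [-1, -1, -82],
    [-1, -1, -82],
    [-1, -1, -82],
  ],
  turn=[0, 0, 0, 0, 0, 0],
)

```text
clock: 28.52
position: [0.5077, -0.337, -0.0069]
ee_rot: [0.996, 0.083, 0.017, 0.013]
ft_force: [-0.3, -0.1, 0.7]
grip_width: 0.996
```

Emit:
jog_arm(
  translation=[
    [0, 0, 0],
    [0, 0, 0],
    [0, 0, 0],
    [0, 0, 0],
    [0, 0, 0],
    [0, 0, 0],
    [0, 0, 0],
    [0, 0, 0],
  ],
  turn=[0, 0, 0, 0, 0, 0, 0, 0],
  grip=30,
  grip_force=60,
)

```text
clock: 29.18
position: [0.5084, -0.3372, -0.0056]
ee_rot: [0.996, 0.083, 0.018, 0.013]
ft_force: [-1.0, 2.1, 9.2]
grip_width: 0.505
```

Emit:
jog_arm(
  translation=[
    [0, 0, 30],
    [0, 0, 70],
    [0, 0, 110],
    [19, 35, 110],
    [38, 70, 110],
    [57, 105, 110],
    [76, 140, 110],
    [95, 175, 110],
    [114, 210, 110],
    [132, 242, 110],
    [132, 242, 110],
    [132, 242, 110],
  ],
  turn=[0, 0, 0, -6, -12, -18, -24, -30, -36, -40, -40, -40],
)

```text
clock: 30.18
position: [0.6412, -0.0917, 0.1035]
ee_rot: [0.965, -0.26, 0.012, 0.018]
ft_force: [-0.6, -1.6, -2.1]
grip_width: 0.505
```

```bash
python3 -c "
from h import *
st();p=look('wrist',.155,'block_c','w15')
for c,cf in masks(p,'plate'):print('plate',cf,rect(ground(p,c,.005)))
shot('side','s15');shot('top','t15')
a=cv2.imread('pics/w15.png')
cv2.imwrite('pics/c15.png',np.hstack([cv2.resize(a,(440,330)),cv2.resize(cv2.imread('pics/s15.png')[150:300,260:410],(330,330))]))"
```

```text
t 30.1833 tcp [641.2 -91.7 103.5] jaw -120.2 F [-0.6 -1.6 -2.1] w 43.2 j7 -1.67
wrist block_c 0.65 (225, 195, 111, 154) [645.  -92.8] [43.7 67.9] -29.3
 pin [281. 266.] 0.84 [594.4 -68.3  22.5]
plate 0.55 (array([ 662.1, -104.8]), array([79.9, 48.1]), 61.0)
```

View pics/c15.png

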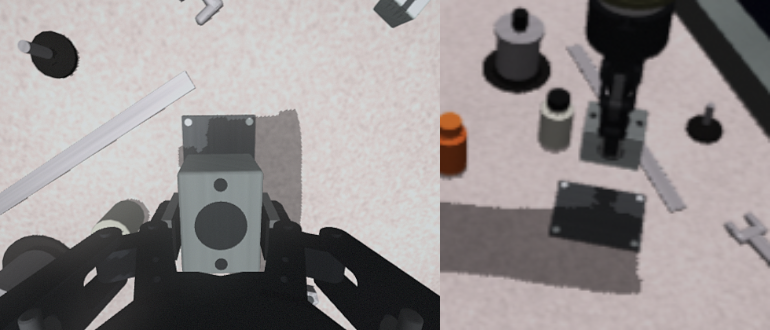

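The wrist panel shows the block's long sides parallel to the plate's, with the block above the plate. I lower it.

Emit:
jog_arm(
  translation=[
    [0, -3, -30],
    [0, -3, -65],
    [0, -3, -88],
    [0, -3, -97],
    [0, -3, -102],
    [0, -3, -104],
    [0, -3, -104],
    [0, -3, -104],
  ],
  turn=[0, 0, 0, 0, 0, 0, 0, 0],
)

```text
clock: 31.15
position: [0.6408, -0.0999, 0.0022]
ee_rot: [0.964, -0.264, 0.014, 0.018]
ft_force: [0.7, -0.2, -3.0]
grip_width: 0.505
```

Emit:
jog_arm(
  translation=[
    [0, 0, -1],
    [0, 0, -1],
    [0, 0, -1],
    [0, 0, -1],
    [0, 0, -1],
    [0, 0, -1],
    [0, 0, 20],
    [0, 0, 60],
    [0, 0, 100],
    [0, 0, 140],
    [0, 0, 180],
    [0, 0, 190],
  ],
  turn=[0, 0, 0, 0, 0, 0, 0, 0, 0, 0, 0, 0],
  grip=85,
)

```text
clock: 32.15
position: [0.6429, -0.1012, 0.1988]
ee_rot: [0.964, -0.264, 0.018, 0.017]
ft_force: [0.8, -0.7, 1.3]
grip_width: 0.997
```

Emit:
jog_arm(
  translation=[
    [-30, 39, 0],
    [-60, 78, 0],
    [-90, 117, 0],
    [-120, 156, 0],
    [-150, 195, 0],
    [-180, 234, 0],
    [-210, 272, 0],
    [-232, 301, 0],
    [-232, 301, 0],
    [-232, 301, 0],
    [-232, 301, 0],
    [-232, 301, 0],
  ],
  turn=[7, 14, 21, 28, 35, 42, 49, 56, 63, 70, 77, 84],
)

```text
clock: 33.15
position: [0.4103, 0.2004, 0.1988]
ee_rot: [0.892, 0.452, 0.024, 0.001]
ft_force: [0.8, -0.1, -0.5]
grip_width: 0.993
```

```bash
python3 -c "
from h import *
st();t=look('top',.05,'block_c','t16');s=look('side',.05,'block_c','s16')
X=(.640,-.098,.05)
for im in (t,s):
  x,y=proj(im,X).round().astype(int);w=im['frame'][y-10:y+11,x-10:x+11]
  cv2.imwrite('pics/x%d.png'%x,w); w=w.min(2)
  n,l,stt,cc=cv2.connectedComponentsWithStats((w<75).astype(np.uint8));k=[ (stt[i,4],(1000*atz(im,cc[i]+[x-10,y-10],.05)).round(1)) for i in range(1,n) if stt[i,4]>15];print(x,y,k)
p=look('wrist',.010,'flange_c','w16')
T=cv2.imread('pics/t16.png')[120:195,280:380];S=cv2.imread('pics/s16.png')[190:265,290:390];W=cv2.imread('pics/w16.png')
cv2.imwrite('pics/c16.png',np.vstack([np.hstack([cv2.resize(T,(400,300)),cv2.resize(S,(400,300))]),np.hstack([cv2.resize(W,(400,300)),np.zeros((300,400,3),np.uint8)])]))
"
```

```text
t 33.15 tcp [410.3 200.4 198.8] jaw -36.2 F [ 0.8 -0.1 -0.5] w 84.8 j7 -1.34
top block_c 0.96 (315, 137, 34, 39) [633.1 -96.5] [46.8 74.1] -28.4
 pin [331. 155.] 0.66 [ 644.1 -100.7   22.5]
 pin [197. 146.] 0.64 [653.9 179.9  22.5]
side block_c 0.64 (321, 229, 27, 29) [ 631.2 -115.7] [81.2 60.1] 61.4
 pin [333. 241.] 0.72 [643.9 -89.2  22.5]
 pin [314. 204.] 0.56 [645.6  44.3  22.5]
331 152 [(np.int32(20), array([656.6, -79.9,  50. ])), (np.int32(129), array([641.1, -99.9,  50. ]))]
334 236 [(np.int32(68), array([641.6, -98.2,  50. ])), (np.int32(49), array([ 622.5, -120.3,   50. ]))]
wrist flange_c 0.98 (197, 212, 35, 35) [319.9 204.6] [42.9 40.6] 51.0
wrist flange_c 0.83 (257, 168, 39, 36) [410.4 202.2] [41.4 39.8] 8.6
wrist flange_c 0.53 (430, 60, 37, 56) [625.2 172.8] [56.8 39.1] 63.1
 pin [277. 185.] 0.9 [412.5 202.6  17. ]
 pin [212. 235.] 0.9 [315.9 201.8  17. ]
```

View pics/c16.png

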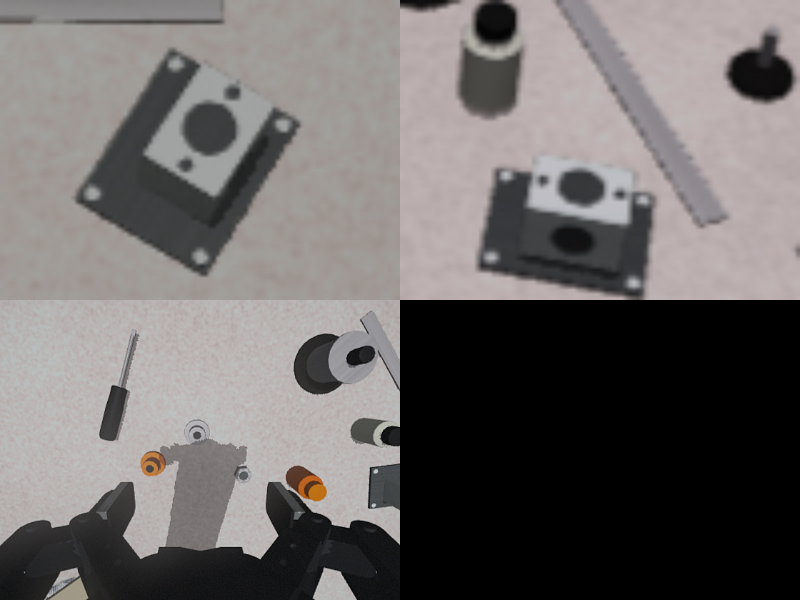

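The top and side panels show the block on the plate, with its bore at about (641,-99). That is roughly 5.7 mm from the plate centre and parallel, inside the 12 mm limit. The wrist panel shows the silver flange between the fingers at (277,183) full frame, with the orange one well to the left. That was the sixteenth picture, so I go by numbers from here.

Emit:
jog_arm(
  translation=[
    [0, 1, -40],
    [0, 1, -80],
    [0, 1, -120],
    [0, 1, -145],
    [0, 1, -145],
    [0, 1, -145],
    [0, 1, -145],
  ],
  turn=[0, 0, 0, 0, 0, 0, 0],
  grip=70,
)

```text
clock: 34.18
position: [0.4119, 0.201, 0.0553]
ee_rot: [0.894, 0.447, 0.025, 0.001]
ft_force: [0.3, 0.3, 0.2]
grip_width: 0.817
```

```bash
python3 -c "
from h import *
st();p=look('wrist',.010,'flange_c','w17');t=look('top',.01,'flange_c');s=look('side',.01,'flange_c')
print(proj(p,(.411,.201,.034)))
# dark bore in hub top
x,y=proj(p,(.411,.201,.034)).round().astype(int);w=p['frame'][y-15:y+16,x-15:x+16].min(2)
n,l,q,cc=cv2.connectedComponentsWithStats((w<60).astype(np.uint8))
print([(q[i,4],cc[i]+[x-15,y-15],1000*atz(p,cc[i]+[x-15,y-15],.034)) for i in range(1,n) if q[i,4]>10])"
```

```text
t 34.1833 tcp [411.9 201.   55.3] jaw -36.8 F [0.3 0.3 0.2] w 69.8 j7 -1.08
wrist flange_c 0.95 (248, 191, 58, 59) [410.3 202.3] [43.1 40.9] 52.9
wrist flange_c 0.74 (151, 260, 25, 28) [318.6 222.8] [28.8  4.9] 10.4
 pin [277. 223.] 0.97 [410.7 202.7  17. ]
top flange_c 0.7 (169, 253, 20, 20) [409.8 197. ] [34.5 39.1] -18.8
 pin [171. 310.] 0.89 [317.6 202.6  17. ]
 pin [179. 262.] 0.57 [410.8 196.9  17. ]
side flange_c 0.78 (176, 183, 15, 16) [322.5 206.5] [61.2 39.5] 73.7
side flange_c 0.68 (210, 177, 13, 16) [413.7 206. ] [64.6 33.6] 78.3
 pin [184. 187.] 0.76 [325.2 213.7  17. ]
 pin [216. 186.] 0.63 [412.4 191.8  17. ]
[279.11190737 231.71225745]
[(np.int32(206), array([277.26699029, 231.16990291]), array([410.27818925, 202.00698481,  34.        ]))]
```

Emit:
jog_arm(
  translation=[
    [-2, 1, -30],
    [-2, 1, -48],
    [-2, 1, -55],
    [-2, 1, -59],
    [-2, 1, -59],
    [-2, 1, -59],
  ],
  turn=[0, 0, 0, 0, 0, 0],
)

```text
clock: 35.13
position: [0.4095, 0.202, -0.0042]
ee_rot: [0.894, 0.448, 0.025, 0.001]
ft_force: [0.1, 0.3, 0.7]
grip_width: 0.819
```

Emit:
jog_arm(
  translation=[
    [0, 0, 0],
    [0, 0, 0],
    [0, 0, 0],
    [0, 0, 0],
    [0, 0, 0],
    [0, 0, 0],
    [0, 0, 0],
    [0, 0, 0],
    [0, 0, 0],
  ],
  turn=[0, 0, 0, 0, 0, 0, 0, 0, 0],
  grip=12,
  grip_force=45,
)

```text
clock: 35.88
position: [0.41, 0.2023, -0.0035]
ee_rot: [0.894, 0.448, 0.025, 0.0]
ft_force: [-3.6, -1.8, 11.9]
grip_width: 0.282
```

Emit:
jog_arm(
  translation=[
    [0, 0, 35],
    [0, 0, 75],
    [0, 0, 115],
    [0, 0, 135],
    [25, -33, 135],
    [50, -65, 135],
    [75, -98, 135],
    [100, -130, 135],
    [125, -163, 135],
    [150, -195, 135],
    [175, -228, 135],
    [200, -261, 135],
  ],
  turn=[0, 0, 0, 0, 0, 0, 0, 0, 0, 0, 0, 0],
)

```text
clock: 36.88
position: [0.5828, -0.0222, 0.1312]
ee_rot: [0.894, 0.448, 0.025, -0.0]
ft_force: [-0.4, 0.3, -0.1]
grip_width: 0.28
```

Emit:
jog_arm(
  translation=[
    [25, -32, -20],
    [30, -39, -35],
    [30, -39, -35],
    [30, -39, -35],
    [30, -39, -35],
  ],
  turn=[0, 0, 0, 0, 0],
)

```text
clock: 37.3
position: [0.6126, -0.0604, 0.0965]
ee_rot: [0.893, 0.449, 0.025, -0.0]
ft_force: [0.2, -0.2, -1.3]
grip_width: 0.277
```

```bash
python3 -c "
from h import *
st();z=manip.get_obs()['position'][2]+.0035
p=look('wrist',z+.01,'flange_c','w18');s=look('side',z+.01,'flange_c');look('top',z+.01,'flange_c')
print(z)"
```

```text
t 37.3 tcp [612.6 -60.4  96.5] jaw -36.7 F [ 0.2 -0.2 -1.3] w 23.7 j7 -0.2
wrist flange_c 0.85 (243, 209, 75, 86) [613.1 -61.3] [48.1 37.6] 69.3
 pin [282. 254.] 0.67 [590.8 -93.2  17. ]
side flange_c 0.71 (311, 199, 18, 20) [612.4 -54.6] [61.8 39.5] 73.6
side flange_c 0.59 (176, 182, 15, 16) [321.5  97.2] [55.7 32.9] 82.9
 pin [320. 207.] 0.68 [659.8  31.8  17. ]
0.0999668660977327
```

Emit:
jog_arm(
  translation=[
    [25, -33, 0],
    [28, -38, 0],
    [28, -38, 0],
    [28, -38, -20],
    [28, -38, -35],
    [28, -38, -35],
    [28, -38, -35],
  ],
  turn=[0, 0, 0, 0, 0, 0, 0],
)

```text
clock: 38.33
position: [0.64, -0.0979, 0.0606]
ee_rot: [0.893, 0.449, 0.024, -0.001]
ft_force: [0.9, 0.3, -2.1]
grip_width: 0.285
```

```bash
python3 -c "
from h import *
st();z=manip.get_obs()['position'][2]+.0035
p=look('wrist',z+.01,'flange_c','w19');s=look('side',z+.01,'flange_c')
t=look('top',.05,'block_c');look('side',.05,'block_c')
print(z,[proj(s,(.641,-.099,z+d)).round(1) for d in (0,.01,.034)])"
```

```text
t 38.3333 tcp [640.  -97.9  60.6] jaw -36.6 F [ 0.9  0.3 -2.1] w 24.4 j7 -0.11
wrist flange_c 0.82 (241, 209, 77, 86) [640.2 -98.7] [47.2 38.5] 73.3
 pin [282. 254.] 0.7 [ 626.4 -118.3   17. ]
side flange_c 0.72 (327, 219, 18, 20) [639.8 -94.1] [59.3 37.9] 78.9
side flange_c 0.53 (175, 182, 16, 18) [320.2 134.9] [65.8 37.2] 81.5
 pin [339. 228.] 0.78 [677.3 -50.8  17. ]
 pin [183. 185.] 0.5 [324.1 219.6  17. ]
side block_c 0.84 (320, 229, 28, 29) [ 630.6 -115.3] [75.8 59.8] 59.0
 pin [334. 242.] 0.77 [645.9 -93.7  22.5]
0.06406161675976003 [array([335.6, 232.7]), array([336.1, 229.8]), array([337.4, 222.8])]
```

Emit:
jog_arm(
  translation=[
    [1, -1, -6],
    [1, -1, -10],
    [1, -1, -13],
    [1, -1, -14],
    [1, -1, -14],
  ],
  turn=[0, 0, 0, 0, 0],
)

```text
clock: 39.35
position: [0.6416, -0.0998, 0.0472]
ee_rot: [0.893, 0.449, 0.025, -0.0]
ft_force: [0.7, 0.3, -2.2]
grip_width: 0.276
```

Emit:
jog_arm(
  translation=[
    [0, 0, -1],
    [0, 0, -2],
    [0, 0, -2],
  ],
  turn=[0, 0, 0],
)

```text
clock: 39.6
position: [0.642, -0.0999, 0.0467]
ee_rot: [0.893, 0.448, 0.025, -0.001]
ft_force: [-6.5, 2.0, 12.7]
grip_width: 0.281
```

Contact felt (12.7 N). Release and rise.

Emit:
jog_arm(
  translation=[
    [0, 0, 0.5],
    [0, 0, 0.5],
    [0, 0, 0.5],
    [0, 0, 0.5],
    [0, 0, 0.5],
    [0, 0, 0.5],
    [0, 0, 20],
    [0, 0, 60],
    [0, 0, 100],
    [0, 0, 140],
    [-30, 0, 160],
    [-60, 0, 160],
  ],
  turn=[0, 0, 0, 0, 0, 0, 0, 0, 0, 0, 0, 0],
  grip=70,
)

```text
clock: 40.6
position: [0.5839, -0.1015, 0.211]
ee_rot: [0.893, 0.448, 0.028, 0.002]
ft_force: [-0.2, -1.0, 0.5]
grip_width: 0.819
```

Emit:
jog_arm(
  translation=[
    [-40, 0, 0],
    [-80, 20, 0],
    [-120, 40, 0],
    [-150, 40, 0],
    [-150, 40, 0],
    [-150, 40, 0],
  ],
  turn=[0, 0, 0, 0, 0, 0],
)

```text
clock: 41.1
position: [0.4334, -0.0611, 0.2111]
ee_rot: [0.893, 0.449, 0.029, 0.002]
ft_force: [1.2, -0.5, -1.0]
grip_width: 0.822
```

```bash
python3 -c "
from h import *
st();zz={'cup_c':.065,'lid_c':.071,'block_c':.05,'flange_c':.06,'bottle_c':.035,'plate':.005,'round_pad':.005,'rule':.003}
for c in ('top','side','wrist'):
  p=shot(c,'f_'+c)
  for n in zz:
    for m,cf in masks(p,n):
      r=rect(ground(p,m,zz[n]))
      print(c,n,round(cf,2),cv2.boundingRect(m),*r)
  print({n:proj(p,X).round(1).tolist() for n,X in dict(flange=(.641,-.099,.067),bore=(.641,-.099,.084),knobtop=(.6325,.166,.095),bottle=(.636,.036,.035)).items()})
  x,y=proj(p,(.641,-.099,.084)).round().astype(int)
  if 10<y<400 and 10<x<540:
    w=p['frame'][y-9:y+10,x-9:x+10].min(2);n,l,q,cc=cv2.connectedComponentsWithStats((w<70).astype(np.uint8))
    print('bore',[(q[i,4],(1000*atz(p,cc[i]+[x-9,y-9],.084)).round(1)) for i in range(1,n) if q[i,4]>5])
"
```

```text
t 41.1 tcp [433.4 -61.1 211.1] jaw -36.7 F [ 1.2 -0.5 -1. ] w 70.2 j7 -0.85
top cup_c 0.45 (195, 154, 22, 16) [601.5 147.5] [21.5 44.8] -59.4
top lid_c 0.8 (183, 131, 32, 32) [633.8 166. ] [65.7 61.4] 4.4
top flange_c 0.55 (161, 298, 23, 21) [321.4 191. ] [36.9 37.4] -41.6
top bottle_c 0.95 (257, 142, 18, 26) [635.5  34.9] [54.5 35. ] 3.0
top bottle_c 0.56 (255, 206, 20, 24) [503.3  30.5] [46.6 37.7] 2.5
top round_pad 0.86 (184, 142, 42, 37) [623.3 161.2] [69.  90.9] -61.7
top rule 0.89 (197, 114, 140, 12) [726.5  38.9] [ 25.6 303.3] -88.5
{'flange': [332.6, 148.5], 'bore': [333.7, 145.3], 'knobtop': [196.0, 142.4], 'bottle': [265.0, 154.1]}
bore []
side cup_c 0.53 (285, 168, 20, 19) [612.7 114.6] [72.6 52.1] 70.0
side lid_c 0.57 (284, 154, 22, 18) [631.7 163.3] [64.5 65. ] -68.0
side block_c 0.87 (320, 229, 27, 29) [ 631.2 -115.6] [76.4 59.4] 59.7
side flange_c 0.53 (176, 182, 15, 17) [321.6 152.3] [64.2 35.4] 82.9
side bottle_c 0.8 (256, 201, 16, 29) [503.3  31.7] [98.3 37.7] 74.9
side bottle_c 0.26 (327, 225, 18, 19) [656.1 -80.3] [57.2 41.7] 39.7
side plate 0.83 (310, 232, 43, 32
[... 515 characters left out ...]
 block_c 0.69 (388, 60, 88, 81) [617.1 -81.9] [71.  89.9] -29.0
wrist block_c 0.67 (412, 80, 44, 48) [617.2 -85.1] [43.6 43.8] -31.3
wrist flange_c 0.88 (441, 79, 55, 44) [ 641.3 -100.8] [41.8 51.9] -52.0
wrist flange_c 0.78 (13, 34, 56, 43) [336.9 176.6] [36.3 49.1] -36.5
wrist bottle_c 0.79 (256, 56, 41, 47) [503.6  32.1] [45.  41.6] 53.4
wrist bottle_c 0.64 (353, 0, 46, 26) [621.3  23.3] [22.6 45.2] -36.2
wrist plate 0.95 (388, 61, 88, 81) [637.7 -91.6] [ 80.7 100.3] -30.6
wrist rule 0.93 (459, 0, 55, 71) [727.7 -63.8] [22.7 92.1] -88.2
{'flange': [470.2, 99.4], 'bore': [481.6, 97.3], 'knobtop': [308.3, -206.2], 'bottle': [380.4, -8.7]}
bore [(np.int32(129), array([641. , -98.6,  84. ]))]
```

All numbers are inside tolerance and the arm is clear, so I hand in.

```bash
python3 -c "
from h import *
st();print(manip.hand_in())"
```

```text
t 42.45 tcp [433.9 -61.5 211. ] jaw -36.7 F [-0.   0.4 -0.4] w 70.0 j7 -0.85
the job is handed in; nothing more can be done
None
```

I placed all five parts and handed the job in at about 42 s. By my last measurements everything is inside the limits, though some of those checks were weak.

| Part | Measured position (mm) | Error | Limit |
|---|---|---|---|
| Cup on pad | (632.5, 165.7) | about 0.5 mm | 12 mm |
| Lid on cup | (633.8, 166.0), at seated height | about 1.5 mm from the cup axis | 8 mm |
| Bottle at mid-point | (635.5, 35) | about 1 mm | 13 mm each way |
| Block on plate | (641, -99) | about 5.6 mm, angle within about 2° | 12 mm, 0.17 rad |
| Flange on block | (641–642.6, -99) | about 2 mm | 10 mm |

- **Lid:** the first two grip attempts closed on nothing. The real fingertips sat about 20 mm above the reported TCP. I allowed for that from the third try on.
- **Block:** it drifted about 5 mm in y while being lowered. The error reaches about 7.7 mm if the last wrist view of the plate is used. I left it, since it was still inside the limit.
- **Tool tilt:** the tool leaned more as the job went on, ending at about 3°.
- **Last looks:** I had used all 16 pictures, so the flange placing was checked by numbers only. The top-camera networks missed the block and flange at the end; the bore position came from the side and wrist views. I saw no sign of tilt or movement, but I did not measure the parts' tilt directly.

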